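# Set the length stop of a tray-bake portion cutter

### The job

Set the portion cutter for the next batch of cake bars: swing the clamp lever of its length stop open, slide the stop along its rail until its pointer lines up with the marker clip on the scale, and swing the lever back fully home so the stop is clamped there. Leave the cake strip and everything else on the table where it is, and do not bump the wire shelf that stands over the back of the cutter.

Things in the scene. Friction and masses are not known exactly. Their poses are not given: they have to be found in the camera images.
- cutter: Portion cutter for cake strips, fixed: white board 200 mm (x) by 535 mm (y, -290 to +245 mm), its top 30 mm above the table. Origin on the table; x points to the back (away from the robot at yaw 0), y along the rail. Rail bar at the back: x = 83 to 95 mm, y = -95 to +240 mm, top at 66 mm. Scale strip along the front edge: x = -122 to -100 mm, top at 30 mm.
- stop (a joint): Position of the length stop along the rail in m, 0 to 0.2, growing along the cutter's +y, away from the knife; the stop plate's knife-side face is 40 mm from the knife at 0. Its aluminium carriage block (56 x 60 mm, 39 to 81 mm above the table) rides on the rail. Free, it drags with about 6 N and stays where it is left; clamped, it holds against 40 N or more.
- lever (a joint): Clamp lever's angle in rad: 0 = fully home (clamped, hard stop, lever along the cutter's +y), growing counter-clockwise from above to 1.5 (hard stop, lever along the cutter's -x, towards the operator). The clamp bites below about 0.45. The lever stays where it is left; 3 to 6 N at the ball turn it. Axis upright.
- lever_axis (a point): Point on the lever's turning axis at the top of the carriage block, 81 mm above the table (moves with the stop).
- ball (a point): Centre of the black ball knob, 28 mm across, at the lever's end: 64 mm from the lever axis, 137 mm above the table. A 10 mm steel rod rises to it at 35 degrees from the hub, which is 26 mm across and 20 mm high.
- plate_top (a point): Middle of the top edge of the stop plate: an upright white plate 12 mm thick (along y), 130 mm wide (along x), 34 to 98 mm above the table, part of the carriage; it can be pinched or pushed to slide the stop. From the lever axis this point lies 100 mm to the cutter's -x and 45 mm to its -y (the knife side).
- pointer_tip (a point): Tip of the stop's pointer, a dark steel needle 3 mm wide at the front end of the plate, just above the scale strip, pointing to the cutter's -x; 38 mm above the table.
- mark_tip (a point): Tip of the marker: a brass clip 18 mm wide fixed on the scale strip, with an upright thumb tab (up to 48 mm above the table) and a 3 mm wide dark rib on top that points to the cutter's +x. Tip 38 mm above the table; axes as the cutter's. Pointer and mark are in line when both tips have the same y in this frame; the tips then stand 5 mm apart in x.
- shelf: Chrome wire shelf with crockery, fixed, parallel to the cutter, 160 mm deep (x), 680 mm long (y); origin on the table under its centre. Underside of the deck 240 mm above the table; its front edge (x = -80 mm) stands 12 to 20 mm behind the lever's axis, so the closed lever's ball is reached from the front with a tilted tool. Legs 16 mm thick at x = +-70, y = +-334 mm.
- strip: Loose strip of chocolate tray bake with sweets on top, 60 x 140 x 30 mm, on the board on the far side of the knife; origin at the centre of its underside. Leave it.
- portion_a: Paper tray 100 x 150 mm with a slice of loaf cake, 30 mm high; loose, leave it. Origin at the centre of its underside.
- portion_b: Another such tray with a slice of cake; loose, leave it.
- spatula: Cake spatula 270 mm long lying in front of the cutter; loose, leave it.
- mug: White mug, 80 mm across and 90 mm high; loose, leave it.
- sugar_jar: Glass jar, 70 mm across and 110 mm high; loose, leave it.
- knife (a point): Point on the knife line, on the board, at the cutter's x = 0, y = -115 mm. The guillotine knife is latched down: blade along x, top 82 mm above the table, pivot cheeks at the back up to 100 mm, black handle 25 mm thick out to x = -235 mm at height 80 mm. A feed fence (x = 41 to 49 mm, top at 64 mm) lies on the knife's far side, y = -280 to -130 mm.

How it is judged (in metres and radians):
On the way, in this order (a step that is already met when the one before it is completed fails the run):
1. the clamp lever is swung open (more than 0.8 rad) (value of joint lever above 0.8 rad), for 0.2 s.
2. with the lever open, the pointer stands within 3 mm of the mark (y of pointer_tip in the frame of mark_tip between -0.003 and 0.003 m and value of joint lever above 0.6 rad), for 0.3 s.
At the end, for the whole second after the job is handed in: The stop's pointer is within 3 mm of the marker clip along the rail, the clamp lever is home (within 0.12 rad of its stop), both at rest (y of pointer_tip in the frame of mark_tip between -0.003 and 0.003 m and value of joint lever below 0.12 rad and velocity of joint lever between -0.05 and 0.05 rad/s and velocity of joint stop between -0.003 and 0.003 m/s); the robot touches nothing.
It fails at once if the cake strip is moved more than 15 mm (distance of strip from where it was at the start of the episode above 0.015 m).
It fails at once if another loose thing on the table is moved more than 20 mm (distance of any of portion_a, portion_b, spatula, mug, sugar_jar from where it was at the start of the episode above 0.02 m).
It fails at once if the robot knocks against the wire shelf (more than 8 N) (contact force between any of the arm, the fingers and shelf above 8 N).
It also fails if it takes over 62 s, if anything falls off the work surface, if the arm or the gripper's body presses on something with over 40 N, if the wrist force passes 120 N, or if a joint passes its speed limit or range.

### The arm

A 7-joint arm with a two-finger parallel gripper is mounted at the origin on the work surface. World frame = base frame: x ahead of the robot, y to its left, z up, the work surface at z = 0. Lengths are in mm, angles in rad, forces in N, time in s.
With the tool pointing down it reaches from about 400 to 875 mm from the base axis. Payload 6.5 kg.
Tool frame: the origin (TCP) lies on the mounting face of the last link; the fingertips stand 166 mm ahead of it and the grasp point (between the pads) lies 147 mm ahead of it; z points along the fingers, y is the line along which they close (so a half turn about z gives the same grasp; the last joint's range is limited). The gripper opens to 88 mm and grips with 3 to 60 N. Pads are 18 mm wide; open, the fingers measure 123 mm over their backs; the gripper's body (75 mm by 187 mm) begins 45 mm behind the grasp point.
Start: joints at [-1.27, 0.536, -0.004, 1.538, 0.003, 1.067, -0.071], TCP at [233.1, 606.757, 404.716] pointing down, gripper open.
Joint ranges: [-2.7, 2.7], [-0.37, 2.16], [-1.27, 1.26], [0.24, 2.4], [-1.31, 4.45], [0.19, 1.91], [-2.76, 2.76]. Speed limits (rad/s): [2.39, 2.39, 3.14, 3.14, 3.14, 3.14, 3.14].

### API

Orientations are given as a 3x3 rotation matrix whose columns are the frame's x, y, z axes.
In Python, from bench import get_state, viewer, order gives the robot as it stands.
- The arm moves only by the tool servo_tool, never from a script. Its argument "targets" is a list of rows, each a list of 7 numbers: the turn, a rotation vector about the tool's x, y, z in rad, then the shift along the tool's x, y, z in units of 30 mm (1.0 is 30 mm), then the finger opening in mm, from 0 to 88.1. In form: [[ax, ay, az, dx, dy, dz, grip], ...]. A call has 1 to 20 rows; each row shifts and turns the commanded pose from where the row before left it, along the tool's axes as they then stand; what a row does not reach is not made up. A row lasts 1/10 s, in which the tool goes at most 50 mm and 8.59 degrees, less where a joint would pass 70% of its speed; a pose out of reach is approached as far as the arm can. A call is refused whole if a number of a shift passes 1 or a number of a turn 0.15, either way. A call with a gripper value outside its range is refused whole. The fingers move at their own pace and stop on an object; the grip force is fixed at half the most. Time passes only in rows, so rows that do not move let the fingers close. It gives the time, the measured TCP pose, the force, the opening and the grip force at its end, in the units of the state.
- get_state(): the state, without advancing time (a new reading comes with each control period).
- viewer.get_image(name): name is "scene" or "top" or "wrist"; returns the picture (400x640x3 uint8, red, green, blue); there is no depth.
- viewer.camera_model(name): a dict with "K" (3x3 intrinsics, pixels), "rvec" (rotation vector, rad) and "tvec" (3), from world to camera coordinates, as OpenCV has them. Camera axes: x right, y down, z forward; pixel columns grow to the right and rows downward; lengths in mm; the calibration is good to about 2 mm. A picture is of the moment at which its call begins: read the wrist's pose just before it. camera_model takes no time and is no camera call; for the wrist camera it gives the pose at the moment of the call.
- order.job_done(): hands the job in; it is judged then, once.
The state is a dict: "clock": time; "joint_pos": joint angles; "joint_velocities": joint speeds; "joint_torque": joint torques, N m; "ee_pos": TCP position; "eef_rot": TCP orientation; "wrist_force": force on the tool from outside, world axes, zero at the start; "moment": the same for the moment, N m; "finger_gap": finger opening in mm; "gripper_force": force on a finger pad.
Only numpy, scipy, OpenCV 4.12 (cv2) and the standard library are available. Lean on these libraries where they do the work, as an engineer would, in place of code of your own. Each camera call takes 0.05 s, during which the arm holds its last target. There are 200 camera calls.

## Working session

There is one attempt and no reset: what is moved stays moved. The work goes in short steps, Python scripts to look and compute and a tool call to move; the robot and the scene stay as the last step left them, time stands still between calls to the robot, and variables do not carry over. Pictures are saved under pics/ and viewed, at most 10 in all, crops included, and the job is handed in when it is done.

Besides the shell and the picture viewer there is one more tool, called after ">>>" as a command line: name --pt "numbers of a row" for each row, then --argument value for the rest. servo_tool: Moves the arm, as the interface text tells. Its arguments: {"type":"object","properties":{"targets":{"type":"array"}},"required":["targets"]}

```bash
mkdir -p pics; python3 - <<'E'
from bench import get_state, viewer
import cv2,numpy as np
s=get_state();print(s['clock'],s['ee_pos'],np.round(s['eef_rot'],3).tolist(),s['finger_gap'])
for n in("scene","top"):
    cv2.imwrite(f"pics/{n}0.png",viewer.get_image(n)[:,:,::-1]);m=viewer.camera_model(n)
    R=cv2.Rodrigues(np.array(m['rvec'],float))[0];print(n,np.round(m['K'],1).tolist(),(-R.T@np.array(m['tvec']).ravel()).round(),R.round(2).tolist())
E
```

```text
0.0 [232.98339643 606.45432248 403.84901169] [[-0.934, 0.359, -0.0], [0.359, 0.934, -0.002], [-0.0, -0.002, -1.0]] 88.16837664910527
scene [[451.0, 0.0, 318.9], [0.0, 451.0, 196.3], [0.0, 0.0, 1.0]] [ 548.  575. 1563.] [[-0.99, 0.15, 0.01], [0.14, 0.92, -0.37], [-0.06, -0.36, -0.93]]
top [[443.8, 0.0, 314.9], [0.0, 443.8, 199.8], [0.0, 0.0, 1.0]] [ 354.   38. 1492.] [[-0.02, -1.0, 0.02], [-1.0, 0.02, -0.08], [0.08, -0.02, -1.0]]
```

View pics/top0.png

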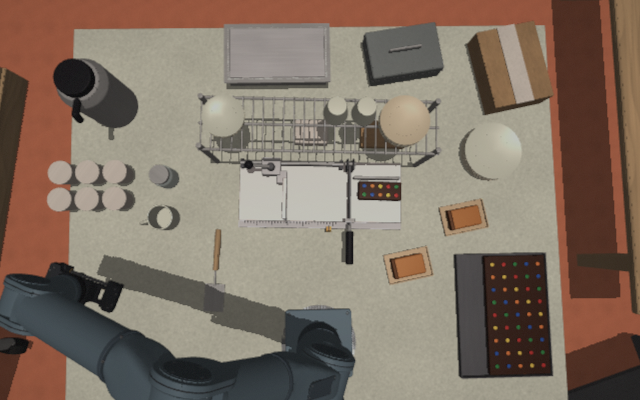

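View pics/scene0.png

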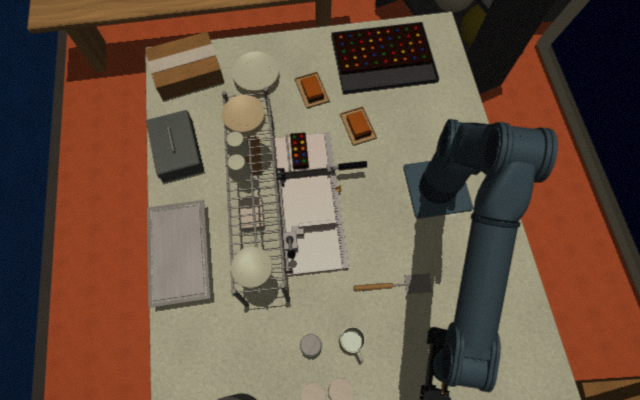

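Top view: cutter board at cols 240–401, rows 165–227, with yaw near 0. The ball is near (247,163), the plate near col 284 and the brass clip near (328,228). I'll enlarge this area.

```bash
cat > h.py <<'E'
from bench import get_state, viewer
import cv2,numpy as np
def ray(n,uv,m=None):
    m=m or viewer.camera_model(n);R=cv2.Rodrigues(np.array(m['rvec'],float))[0];t=np.array(m['tvec'],float).ravel()
    d=R.T@np.linalg.inv(np.array(m['K']))@np.array([uv[0],uv[1],1.]);return -R.T@t,d
def onz(n,uv,z,m=None):
    c,d=ray(n,uv,m);return c+d*(z-c[2])/d[2]
def proj(n,P,m=None):
    m=m or viewer.camera_model(n);return cv2.projectPoints(np.array(P,float).reshape(-1,3),np.array(m['rvec'],float),np.array(m['tvec'],float),np.array(m['K'],float),None)[0].reshape(-1,2)
E
python3 - <<'E'
import cv2
from h import *
i=cv2.imread('pics/top0.png')[150:245,228:408]
cv2.imwrite('pics/top0c.png',cv2.resize(i,None,fx=4.4,fy=4.4,interpolation=cv2.INTER_CUBIC))
for n,uv,z in [('top',(247.5,163.5),137),('top',(240,225),30),('top',(401,228),30),('top',(328,228),40)]:print(uv,onz(n,uv,z).round(1))
E
```

```text
(247.5, 163.5) [575.2 210.2 137. ]
(240, 225) [389.7 250.   30. ]
(401, 228) [ 369.3 -279.6   30. ]
(328, 228) [374.  -37.8  40. ]
```

View pics/top0c.png

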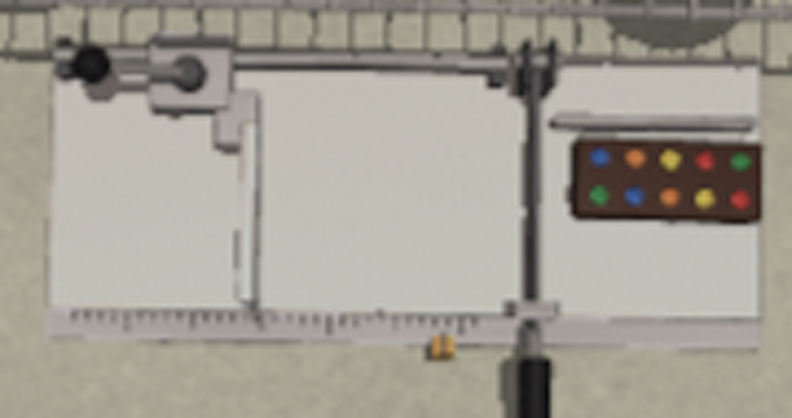

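Enlarged: the ball is at (248.7,165), hub at (271.2,166.4), pointer tip at (286.4,222.3) and clip at (328,228.9). The scale's front corners are (238.9,226.8) and (400.3,229.1).

```bash
python3 - <<'E'
from h import *
P=lambda uv,z:onz('top',uv,z)
fl=P((238.9,226.8),30);fr=P((400.3,229.1),30);br=P((400.3,164.8),30)
obs=np.array([fl,fr,br])[:,:2];mod=np.array([[-122,245],[-122,-290],[100,-290]],float)
a=obs-obs.mean(0);b=mod-mod.mean(0)
yaw=np.arctan2((b[:,0]*a[:,1]-b[:,1]*a[:,0]).sum(),(a*b).sum())
R=np.array([[np.cos(yaw),-np.sin(yaw)],[np.sin(yaw),np.cos(yaw)]]);o=obs.mean(0)-R@mod.mean(0)
print('yaw',yaw,'o',o.round(1),'res',(obs-(mod@R.T+o)).round(1).tolist())
for n,uv,z in [('ball',(248.7,165),137),('hub',(271.2,166.4),101),('ptr',(286.4,222.3),38),('clip',(328,228.9),44)]:
    w=P(uv,z);print(n,w.round(1),'cutter',(R.T@(w[:2]-o)).round(1))
E
```

```text
yaw -0.03921726936407592 o [495.5   7. ] res [[0.7, -2.9], [3.5, 0.9], [-4.2, 2.0]]
ball [570.5 206.6 137. ] cutter [ 67.2 202.4]
hub [570.6 140.3 101. ] cutter [ 69.9 136.2]
ptr [395.3  97.7  38. ] cutter [-103.7   86.7]
clip [371.  -37.6  44. ] cutter [-122.7  -49.4]
```

```bash
cat >> h.py <<'E'
from scipy.spatial.transform import Rotation as Ro
def tool(tilt,phi,yaw=-0.039):
    s,c=np.sin(tilt),np.cos(tilt);z=np.array([s,0,-c]);h=np.array([c,0,s]);
    y=np.cos(phi)*np.array([0,1.,0])+np.sin(phi)*h;x=np.cross(y,z)
    return Ro.from_euler('z',yaw).as_matrix()@np.array([x,y,z]).T
def plan(Rt=None,P=None,grasp=147):
    """turn rows needed to get to Rt, then shift in units of 30 mm to bring the grasp point to P"""
    s=get_state();R=np.array(s['eef_rot']);p=np.array(s['ee_pos'])
    if Rt is not None: print('turn',Ro.from_matrix(R.T@Rt).as_rotvec().round(3)); R=Rt
    if P is not None: print('shift/30',(R.T@(np.array(P)-R[:,2]*grasp-p)/30).round(2))
E
python3 - <<'E'
from h import *
R=tool(np.radians(50),np.radians(-30));print(R.round(2).tolist())
plan(R,[490,206,200]); print(get_state()['joint_pos'])
E
```

```text
[[-0.58, -0.29, 0.77], [-0.48, 0.88, -0.03], [-0.66, -0.38, -0.64]]
turn [ 0.086 -0.894 -0.795]
shift/30 [  5.96 -11.58   6.43]
[-1.27017704  0.53707706 -0.00444723  1.53874694  0.00262318  1.06733489
 -0.07118942]
```

>>> servo_tool --pt "0 0 0 -0.88 -0.75 0 88" --pt "0 0 0 -0.88 -0.75 0 88" --pt "0 0 0 -0.88 -0.75 0 88" --pt "0 0 0 -0.88 -0.75 0 88" --pt "0 0 0 -0.88 -0.75 0 88" --pt "0 0 0 -0.88 -0.75 0 88" --pt "0 0 0 -0.88 -0.75 0 88" --pt "0 0 0 -0.88 -0.75 0 88" --pt "0 0 0 -0.88 -0.75 0 88" --pt "0 0 0 -0.88 -0.75 0 88" --pt "0.01 -0.1 -0.09 0 0 0 88" --pt "0.01 -0.1 -0.09 0 0 0 88" --pt "0.01 -0.1 -0.09 0 0 0 88" --pt "0.01 -0.1 -0.09 0 0 0 88" --pt "0.01 -0.1 -0.09 0 0 0 88" --pt "0.01 -0.1 -0.09 0 0 0 88" --pt "0.01 -0.1 -0.09 0 0 0 88" --pt "0.01 -0.1 -0.09 0 0 0 88" --pt "0.01 -0.1 -0.09 0 0 0 88" --pt "0 0 0 0 0 0 60"

```text
clock: 2.1
ee_pos: [398.0, 301.9, 403.9]
eef_rot: [[-0.565, -0.299, 0.769], [-0.494, 0.869, -0.024], [-0.661, -0.394, -0.639]]
wrist_force: [-0.1, 0.3, 0.4]
finger_gap: 82.0
gripper_force: 0.0
```

```bash
python3 - <<'E'
from h import *
R=tool(np.radians(50),np.radians(-30))
s=get_state();print(s['clock'],s['ee_pos'],s['joint_pos'])
plan(R,[520,205,190])
m=viewer.camera_model('wrist');i=viewer.get_image('wrist');cv2.imwrite('pics/w1.png',i[:,:,::-1])
print(proj('wrist',[[570,206,137],[570,140,101],[395,98,38],[371,-37,44]],m).round())
E
```

```text
2.1 [398.00271956 301.8689982  403.89681186] [-1.1697107   0.22214443  0.24780857  2.20445102  1.38423426  0.64997578
 -0.0071762 ]
turn [0.002 0.007 0.018]
shift/30 [ 3.93 -1.27  2.89]
[[  283.    43.]
 [  232.   -27.]
 [  238.  -605.]
 [ -240. -1281.]]
```

View pics/w1.png

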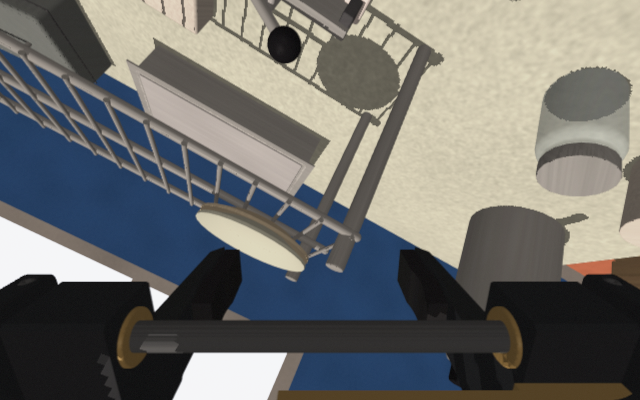

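The ball shows at (284.5,44.5), within 2 px of the prediction (283,43). The way in is clear.

```bash
python3 - <<'E'
from h import *
b=onz('wrist',(284.5,44.5),137);print(b.round(1));plan(None,b)
E
```

```text
[569.6 207.3 137. ]
shift/30 [ 4.18 -0.96  5.27]
```

>>> servo_tool --pt "0 0 0 0.6 -0.14 0.3 60" --pt "0 0 0 0.6 -0.14 0.3 60" --pt "0 0 0 0.6 -0.14 0.3 60" --pt "0 0 0 0.6 -0.14 0.3 60" --pt "0 0 0 0.6 -0.14 0.3 60" --pt "0 0 0 0.6 -0.14 0.3 60" --pt "0 0 0 0.6 -0.12 0.3 60" --pt "0 0 0 0 0 0.5 60" --pt "0 0 0 0 0 0.5 60" --pt "0 0 0 0 0 0.5 60" --pt "0 0 0 0 0 0.5 60" --pt "0 0 0 0 0 0.5 60" --pt "0 0 0 0 0 0.4 60" --pt "0 0 0 0 0 0.2 60" --pt "0 0 0 0 0 0 60"

```text
clock: 3.65
ee_pos: [458.8, 220.1, 242.5]
eef_rot: [[-0.569, -0.297, 0.767], [-0.499, 0.866, -0.035], [-0.654, -0.402, -0.641]]
wrist_force: [1.0, 0.3, -0.3]
finger_gap: 59.8
gripper_force: 0.0
```

```bash
python3 - <<'E'
from h import *
s=get_state();print(s['joint_pos'])
R=np.array(s['eef_rot']);print((np.array(s['ee_pos'])+147*R[:,2]).round(1));plan(None,[569.6,207.3,137])
E
```

```text
[-0.63931438  0.56971447 -0.07613495  2.27525308  2.14616272  0.71223256
 -0.66205124]
[571.5 215.  148.3]
shift/30 [ 0.41 -0.05  0.2 ]
```

>>> servo_tool --pt "0 0 0 0.21 -0.03 0.1 60" --pt "0 0 0 0.2 -0.02 0.1 60" --pt "0 0 0 0 0 0 20" --pt "0 0 0 0 0 0 20" --pt "0 0 0 0 0 0 20" --pt "0 0 0 0 0 0 20" --pt "0 0 0 0 0 0 20" --pt "0 0 0 0 0 0 20"

```text
clock: 4.45
ee_pos: [456.7, 212.2, 231.9]
eef_rot: [[-0.568, -0.297, 0.768], [-0.499, 0.866, -0.034], [-0.655, -0.403, -0.64]]
wrist_force: [-1.7, -2.9, 4.5]
finger_gap: 25.8
gripper_force: 30.0
```

```bash
python3 - <<'E'
from h import *
s=get_state();print(s['joint_pos'])
R=np.array(s['eef_rot']);g=np.array(s['ee_pos'])+147*R[:,2];print(g.round(1))
# opening arc about axis 64 mm to -y of the ball (cutter frame)
Rc=Ro.from_euler('z',-.039).as_matrix();t=np.linspace(0,1.5,13)
c=np.array([-64*np.sin(t),64*np.cos(t),0*t]).T@Rc.T
print((np.diff(c,axis=0)@R/30).round(2).tolist())
E
```

```text
[-0.62125159  0.59243557 -0.08355074  2.28946633  2.19435691  0.73575451
 -0.70611711]
[569.5 207.2 137.9]
[[0.15, 0.07, -0.2], [0.17, 0.04, -0.2], [0.18, 0.01, -0.19], [0.19, -0.02, -0.19], [0.2, -0.05, -0.17], [0.2, -0.08, -0.16], [0.2, -0.1, -0.14], [0.2, -0.13, -0.12], [0.19, -0.16, -0.1], [0.18, -0.18, -0.08], [0.17, -0.2, -0.05], [0.16, -0.21, -0.03]]
```

>>> servo_tool --pt "0 0 0 0.15 0.07 -0.2 20" --pt "0 0 0 0.17 0.04 -0.2 20" --pt "0 0 0 0.18 0.01 -0.19 20" --pt "0 0 0 0.19 -0.02 -0.19 20" --pt "0 0 0 0.2 -0.05 -0.17 20" --pt "0 0 0 0.2 -0.08 -0.16 20" --pt "0 0 0 0 0 0 20"

```text
clock: 5.15
ee_pos: [413.2, 197.1, 232.7]
eef_rot: [[-0.565, -0.298, 0.769], [-0.5, 0.866, -0.032], [-0.657, -0.402, -0.638]]
wrist_force: [1.7, -1.5, 5.3]
finger_gap: 26.4
gripper_force: 30.2
```

```bash
python3 - <<'E'
from h import *
s=get_state();print(s['joint_pos'],s['moment'])
R=np.array(s['eef_rot']);g=np.array(s['ee_pos'])+147*R[:,2];print(g.round(1))
E
```

```text
[-0.61216246  0.56547689 -0.14484171  2.39098895  2.2000871   0.81289213
 -0.76142096] [-0.01131784 -0.35095012  0.12341382]
[526.3 192.5 139. ]
```

```bash
cat >> h.py <<'E'
from scipy.spatial.transform import Slerp
def path(Rt,balls,mode='A',L=147):
    """rows taking the grasp point through balls while turning evenly to Rt (from the measured pose)"""
    s=get_state();R=np.array(s['eef_rot']);p=np.array(s['ee_pos']);n=len(balls)
    Rs=Slerp([0,1],Ro.from_matrix([R,Rt]))(np.linspace(0,1,n+1)).as_matrix();out=[]
    for i in range(n):
        q=np.array(balls[i])-L*Rs[i+1][:,2]
        F=Rs[i] if mode=='A' else Rs[i+1]
        out.append(np.r_[Ro.from_matrix(Rs[i].T@Rs[i+1]).as_rotvec().round(3),(F.T@(q-p)/30).round(2)].tolist());p=q
    return out
E
python3 - <<'E'
from h import *
s=get_state();R=np.array(s['eef_rot']);g=np.array(s['ee_pos'])+147*R[:,2]
Rt=tool(np.radians(20),0)
for r in path(Rt,[g]*9):print(r)
print(path(Rt,[g]*9,'B')[0])
E
```

```text
[-0.016, 0.057, 0.059, -0.28, -0.09, 0.01]
[-0.016, 0.057, 0.059, -0.28, -0.09, 0.01]
[-0.016, 0.057, 0.059, -0.28, -0.09, 0.01]
[-0.016, 0.057, 0.059, -0.28, -0.09, 0.01]
[-0.016, 0.057, 0.059, -0.28, -0.09, 0.01]
[-0.016, 0.057, 0.059, -0.28, -0.09, 0.01]
[-0.016, 0.057, 0.059, -0.28, -0.09, 0.01]
[-0.016, 0.057, 0.059, -0.28, -0.09, 0.01]
[-0.016, 0.057, 0.059, -0.28, -0.09, 0.01]
[-0.016, 0.057, 0.059, -0.28, -0.07, -0.01]
```

>>> servo_tool --pt "-0.016 0.057 0.059 -0.28 -0.08 0 20" --pt "-0.016 0.057 0.059 -0.28 -0.08 0 20" --pt "-0.016 0.057 0.059 -0.28 -0.08 0 20" --pt "-0.016 0.057 0.059 -0.28 -0.08 0 20" --pt "-0.016 0.057 0.059 -0.28 -0.08 0 20" --pt "-0.016 0.057 0.059 -0.28 -0.08 0 20" --pt "0 0 0 0 0 0 20"

```text
clock: 5.85
ee_pos: [453.8, 201.7, 268.7]
eef_rot: [[-0.86, -0.097, 0.501], [-0.144, 0.988, -0.055], [-0.49, -0.119, -0.863]]
wrist_force: [-0.0, -1.7, 13.6]
finger_gap: 26.6
gripper_force: 32.5
```

```bash
python3 - <<'E'
from h import *
s=get_state();print(s['joint_pos'],s['moment'])
R=np.array(s['eef_rot']);g=np.array(s['ee_pos'])+147*R[:,2];print(g.round(1))
Rc=Ro.from_euler('z',-.039).as_matrix();ax=np.array([569.6,207.3,138])-Rc@[0,64,0];print('axis',ax)
rel=Rc.T@(g-ax);print('rel',rel,'ang',np.arctan2(-rel[0],rel[1]))
t=np.linspace(.83,1.5,8);B=[ax+Rc@[-64*np.sin(a),64*np.cos(a),0.] for a in t]
for r in path(tool(np.radians(20),0),B):print(r)
E
```

```text
[-0.59175401  0.44705946 -0.03244212  2.20967425  1.37861877  0.36299199
 -0.2080618 ] [-0.61930688 -1.289435   -0.29989581]
[527.6 193.6 141.8]
axis [567.10463269 143.34866583 138.        ]
rel [-41.47399445  48.69809478   3.76229041] ang 0.7054543132828464
[-0.006, 0.022, 0.022, 0.15, -0.17, 0.02]
[-0.006, 0.022, 0.022, 0.03, -0.17, -0.06]
[-0.006, 0.022, 0.022, 0.02, -0.19, -0.05]
[-0.006, 0.022, 0.022, 0.0, -0.2, -0.04]
[-0.006, 0.022, 0.022, -0.02, -0.21, -0.03]
[-0.006, 0.022, 0.022, -0.04, -0.22, -0.02]
[-0.006, 0.022, 0.022, -0.06, -0.23, -0.01]
[-0.006, 0.022, 0.022, -0.08, -0.23, -0.01]
```

>>> servo_tool --pt "-0.006 0.022 0.022 0.12 -0.17 0.05 20" --pt "-0.006 0.022 0.022 0.03 -0.17 -0.05 20" --pt "-0.006 0.022 0.022 0.02 -0.19 -0.05 20" --pt "-0.006 0.022 0.022 0 -0.2 -0.04 20" --pt "-0.006 0.022 0.022 -0.02 -0.21 -0.03 20" --pt "-0.006 0.022 0.022 -0.04 -0.22 -0.02 20" --pt "-0.006 0.022 0.022 -0.06 -0.23 -0.01 20" --pt "-0.006 0.022 0.022 -0.08 -0.23 -0.01 20" --pt "0 0 0 0 0 0 20"

```text
clock: 6.75
ee_pos: [455.3, 155.4, 276.8]
eef_rot: [[-0.938, 0.033, 0.345], [0.032, 0.999, -0.009], [-0.345, 0.003, -0.938]]
wrist_force: [1.2, 2.6, 18.3]
finger_gap: 25.4
gripper_force: 30.2
```

```bash
python3 - <<'E'
from h import *
s=get_state();print(s['joint_pos'],s['moment'])
R=np.array(s['eef_rot']);g=np.array(s['ee_pos'])+147*R[:,2];print(g.round(1))
Rc=Ro.from_euler('z',-.039).as_matrix();ax=np.array([567.1,143.3,138])
rel=Rc.T@(g-ax);print('rel',rel,'ang',np.arctan2(-rel[0],rel[1]))
print('per 10mm -y', (R.T@Rc@[0,-10,0]/30).round(3))
m=viewer.camera_model('wrist');i=viewer.get_image('wrist');cv2.imwrite('pics/w2.png',i[:,:,::-1])
print(proj('wrist',[[395,98,38],[371,-37,44],[567,143,101],g],m).round())
E
```

```text
[-0.28756955  0.41469787 -0.22607945  2.18972955  0.85649628  0.34556206
  0.27118998] [ 0.60303494 -1.43621141  0.47803305]
[506.  154.1 138.8]
rel [-61.44309399   8.41956579   0.84775884] ang 1.4346141749873202
per 10mm -y [ 0.002 -0.333 -0.002]
[[ 200.  -16.]
 [-120.  -68.]
 [ 307.  296.]
 [ 320.  287.]]
```

View pics/w2.png

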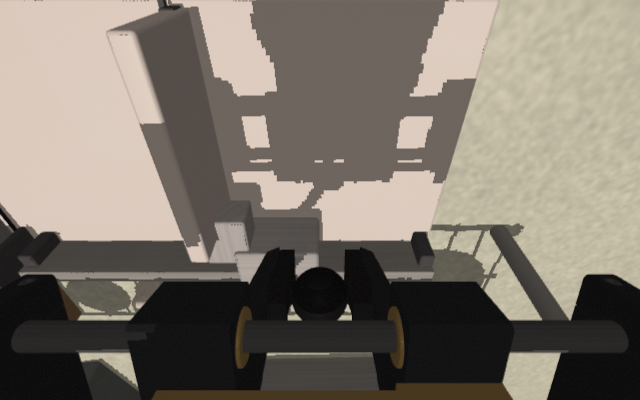

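The lever is open at about 1.43 rad, with the ball at (320,290) held between the fingers. Pulling along -y presses on the open hard stop, so I'll slide the stop by the ball and tip the tool upright so the pointer comes into view.

>>> servo_tool --pt "0 0.02 0 -0.1 -0.15 -0.05 20" --pt "0 0.02 0 -0.1 -0.33 0 20" --pt "0 0.02 0 -0.1 -0.33 0 20" --pt "0 0.02 0 -0.1 -0.33 0 20" --pt "0 0.02 0 -0.1 -0.33 0 20" --pt "0 0.02 0 -0.1 -0.33 0 20" --pt "0 0.02 0 -0.1 -0.33 0 20" --pt "0 0.02 0 -0.1 -0.33 0 20" --pt "0 0.02 0 -0.1 -0.33 0 20" --pt "0 0.02 0 -0.1 -0.33 0 20" --pt "0 0 0 0 0 0 20"

```text
clock: 7.9
ee_pos: [478.2, 59.4, 284.6]
eef_rot: [[-0.989, 0.035, 0.146], [0.034, 0.999, -0.008], [-0.147, -0.003, -0.989]]
wrist_force: [-3.9, 1.4, 17.5]
finger_gap: 24.6
gripper_force: 30.2
```

```bash
python3 - <<'E'
from h import *
s=get_state();print(s['joint_pos'],s['moment'])
R=np.array(s['eef_rot']);g=np.array(s['ee_pos'])+147*R[:,2];print(g.round(1))
m=viewer.camera_model('wrist');i=viewer.get_image('wrist');cv2.imwrite('pics/w3.png',i[:,:,::-1])
print(proj('wrist',[[371,-37,44],g],m).round())
E
```

```text
[ 0.16632299  0.45526717 -0.4797896   2.10024339  0.49838377  0.54340342
  0.86161691] [0.27433268 0.35739007 0.158952  ]
[499.7  58.1 139.2]
[[142.  -6.]
 [320. 287.]]
```

View pics/w3.png

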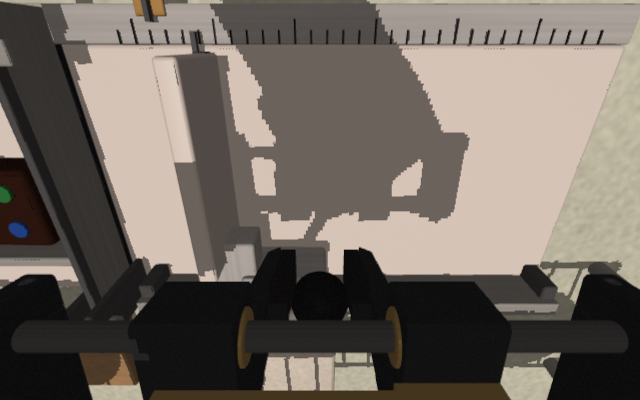

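Pointer needle at about (196,40), brass clip at (149,8) with its dark rib tip near (151,20). Measuring both with dark masks at z = 38.

```bash
cat >> h.py <<'E'
def dark(i,r0,r1,c0,c1,th=85):
    g=cv2.cvtColor(i,cv2.COLOR_BGR2GRAY)[r0:r1,c0:c1]
    return [(r0+k,(c0+np.flatnonzero(row<th)).tolist()) for k,row in enumerate(g)]
E
python3 - <<'E'
from h import *
i=cv2.imread('pics/w3.png')
for r in dark(i,10,24,135,168):print(r)
for r in dark(i,28,56,183,212):print(r)
Rc=Ro.from_euler('z',-.039).as_matrix()
for uv in [(151,19),(196,36)]:print(onz('wrist',uv,38)@Rc)
E
```

```text
(10, [143, 144, 145, 146, 147, 148, 149, 150, 151, 152, 164])
(11, [143, 144, 145, 146, 147, 148, 149, 150, 151, 152])
(12, [143, 144, 145, 146, 147, 148, 149, 150, 151, 152, 165])
(13, [144, 145, 146, 147, 148, 149, 150, 151, 152, 165])
(14, [144, 145, 146, 147, 148, 149, 150, 151, 152, 153, 165])
(15, [140, 144, 145, 146, 147, 148, 149, 150, 151, 152, 153, 164, 165])
(16, [144, 145, 146, 147, 148, 149, 150, 151, 152, 153, 154, 155, 156])
(17, [145, 146, 147, 148, 149, 150, 151, 152, 153, 154, 155, 156])
(18, [145, 146, 147, 148, 149, 150, 151, 152, 153, 154, 155, 156])
(19, [145, 146, 147, 148, 149, 150, 151, 152, 153, 154, 155, 156])
(20, [145, 146, 147, 148, 149, 150, 151, 152, 153, 154, 155, 156])
(21, [149, 150, 151, 152, 153, 154, 155, 156, 157])
(22, [])
(23, [])
(28, [])
(29, [])
(30, [197, 198])
(31, [197, 198, 199])
(32, [190, 191, 192, 193, 194, 195, 196, 197, 198, 199, 200])
(33, [190, 191, 192, 193, 194, 195, 196, 197, 198, 199])
(34, [183, 190, 191, 192, 193, 194, 195, 196, 197, 198, 199, 200])
(35, [183, 190, 191, 192, 193, 194, 195, 196, 197, 198, 199, 200, 201])
(36
[... 633 characters left out ...]
)
(45, [192, 193, 194, 195, 196, 197, 198])
(46, [192, 193, 194, 195, 196, 197, 198])
(47, [192, 193, 194, 195, 196, 197, 198])
(48, [192, 193, 194, 195, 196, 197, 198])
(49, [193, 194, 195, 196, 197, 198, 199])
(50, [193, 194, 195, 196, 197, 198, 199])
(51, [193, 194, 195, 196, 197, 198, 199, 200, 201, 202, 203])
(52, [193, 194, 195, 196, 197, 198, 199, 200, 201, 202, 203, 204, 205, 206, 207, 208, 209])
(53, [193, 194, 195, 196, 197, 198, 199, 200, 201, 202, 203, 204, 205, 206, 207, 208, 209, 210])
(54, [204, 205, 206, 208, 211])
(55, [196, 197, 198, 200, 201, 202, 203, 204, 205, 206, 207, 208, 209, 210, 211])
[383.73104957 -22.94162767  38.        ]
[392.48673782   2.09178136  38.        ]
```

```bash
python3 - <<'E'
from h import *
i=cv2.imread('pics/w3.png')[0:60,125:225]
cv2.imwrite('pics/w3c.png',cv2.resize(i,None,fx=8,fy=8,interpolation=cv2.INTER_NEAREST))
Rc=Ro.from_euler('z',-.039).as_matrix()
for uv in [(148,20),(193.3,32)]:print(onz('wrist',uv,38)@Rc)
E
```

```text
[384.24733547 -24.83722465  38.        ]
[390.37722656   0.83884536  38.        ]
```

View pics/w3c.png

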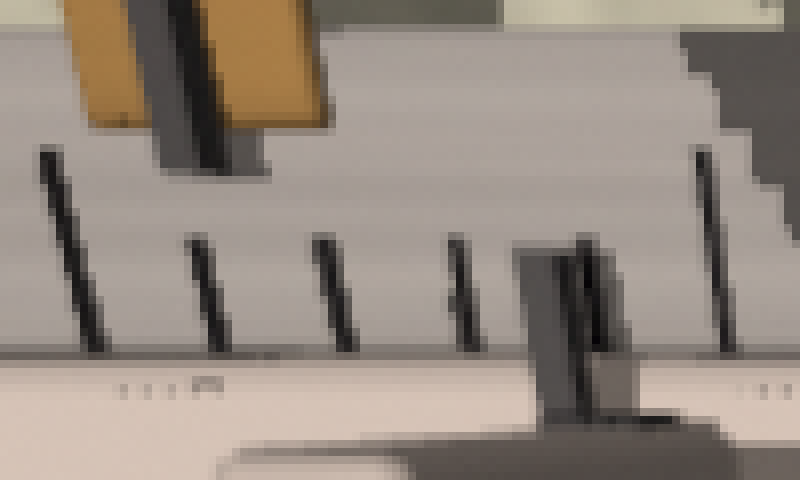

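```bash
python3 - <<'E'
from h import *
Rc=Ro.from_euler('z',-.039).as_matrix()
a,b=[onz('wrist',uv,38)@Rc for uv in [(147.3,20.8),(191.9,31.5)]];print(a,b,b[1]-a[1])
E
```

```text
[384.65793012 -25.35070666  38.        ] [3.90117239e+02 4.62951466e-02 3.80000000e+01] 25.397001807336927
```

>>> servo_tool --pt "0 0 0 0 -0.2 0 20" --pt "0 0 0 0 -0.2 0 20" --pt "0 0 0 0 -0.2 0 20" --pt "0 0 0 0 -0.2 0 20" --pt "0 0 0 0 0 0 20" --pt "0 0 0 0 0 0 20"

```text
clock: 8.55
ee_pos: [477.1, 36.2, 284.6]
eef_rot: [[-0.989, 0.033, 0.147], [0.033, 0.999, -0.009], [-0.147, -0.004, -0.989]]
wrist_force: [-4.7, 3.9, 15.5]
finger_gap: 24.5
gripper_force: 30.2
```

```bash
python3 - <<'E'
from h import *
s=get_state();R=np.array(s['eef_rot']);g=np.array(s['ee_pos'])+147*R[:,2];print(g.round(1))
i=viewer.get_image('wrist')[:,:,::-1];cv2.imwrite('pics/w4.png',i)
u=proj('wrist',[383,-25,38])[0];print(u)
cv2.imwrite('pics/w4c.png',cv2.resize(i[0:60,150:250],None,fx=8,fy=8,interpolation=cv2.INTER_NEAREST))
E
```

```text
[498.7  34.9 139.3]
[212.70142233  19.0306472 ]
```

View pics/w4c.png

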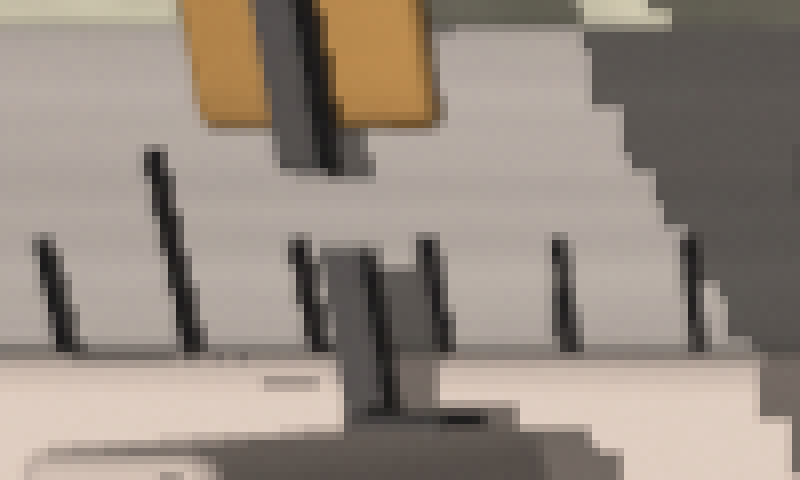

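Rib tip at (186.6,20.7) and needle tip at (192.6,31.3). They are nearly in line.

```bash
python3 - <<'E'
from h import *
Rc=Ro.from_euler('z',-.039).as_matrix()
a,b=[onz('wrist',uv,38)@Rc for uv in [(186.6,20.7),(192.6,31.3)]];print(a,b,b[1]-a[1])
s=get_state();R=np.array(s['eef_rot']);print((R.T@Rc@[0,-1,0]/30).round(3))
E
```

```text
[384.60936504 -25.60558088  38.        ] [390.08815739 -23.02827565  38.        ] 2.577305233829936
[ 0.    -0.033  0.   ]
```

>>> servo_tool --pt "0 0 0 0 -0.05 0 20" --pt "0 0 0 0 -0.04 0 20" --pt "0 0 0 0 0 0 20" --pt "0 0 0 0 0 0 20" --pt "0 0 0 0 0 0 20" --pt "0 0 0 0 0 0 20" --pt "0 0 0 0 0 0 20"

```text
clock: 9.3
ee_pos: [477.0, 34.3, 284.7]
eef_rot: [[-0.989, 0.032, 0.148], [0.032, 0.999, -0.007], [-0.148, -0.003, -0.989]]
wrist_force: [-3.4, 6.2, 15.8]
finger_gap: 24.6
gripper_force: 30.2
```

```bash
cat >> h.py <<'E'
def look(name):
    """rib and needle top faces by colour: mid grey rib between brass, needle left edge"""
    m=viewer.camera_model('wrist');i=viewer.get_image('wrist')[:,:,::-1];cv2.imwrite(f'pics/{name}.png',i);return i,m
E
python3 - <<'E'
from h import *
s=get_state();R=np.array(s['eef_rot']);g=np.array(s['ee_pos'])+147*R[:,2];print(g.round(1))
i,m=look('w5');gr=cv2.cvtColor(i,cv2.COLOR_BGR2GRAY)
for r in (17,18,19,20,21,31,32,33,34,36):print(r,180,gr[r,180:212].tolist())
E
```

```text
[498.7  33.2 139.3]
17 180 [171, 171, 172, 172, 172, 172, 160, 92, 82, 82, 83, 76, 46, 29, 42, 76, 87, 88, 113, 173, 173, 173, 173, 173, 173, 174, 173, 173, 174, 173, 173, 173]
18 180 [171, 170, 172, 171, 171, 172, 162, 113, 82, 82, 82, 77, 51, 28, 38, 71, 86, 86, 113, 172, 172, 172, 172, 172, 172, 173, 172, 173, 173, 173, 172, 173]
19 180 [170, 170, 169, 170, 170, 170, 163, 118, 81, 82, 81, 79, 58, 29, 35, 65, 86, 85, 110, 171, 171, 171, 171, 172, 171, 171, 172, 172, 171, 171, 172, 172]
20 180 [169, 168, 168, 169, 169, 169, 165, 142, 87, 83, 68, 66, 55, 29, 33, 59, 85, 85, 97, 141, 170, 171, 170, 170, 171, 170, 171, 170, 171, 171, 172, 172]
21 180 [166, 166, 166, 165, 166, 166, 167, 162, 140, 139, 127, 106, 97, 56, 56, 66, 84, 84, 85, 110, 168, 168, 168, 168, 169, 169, 168, 170, 169, 169, 170, 170]
31 180 [169, 169, 169, 170, 169, 169, 169, 169, 154, 60, 72, 81, 94, 95, 89, 58, 70, 129, 170, 169, 169, 169, 169, 168, 154, 63, 33, 88, 171, 170, 170, 171]
32 180 [173, 172, 171, 173, 172, 172, 173, 173, 158, 67, 68, 83, 83, 84, 79, 47, 46, 109, 172, 172, 173, 173, 173, 172, 159, 75, 30, 87, 173, 174, 174, 174]
33 180 [175, 175, 173, 175, 175, 174, 175, 175, 161, 78, 63, 84, 85, 84, 79, 52, 34, 76, 135, 135, 135, 145, 176, 175, 162, 81, 33, 80, 159, 176, 175, 176]
34 180 [175, 176, 175, 175, 175, 175, 176, 176, 170, 133, 59, 85, 84, 85, 80, 60, 30, 48, 89, 89, 89, 116, 176, 176, 164, 82, 40, 61, 130, 176, 177, 177]
36 180 [171, 171, 172, 171, 171, 171, 171, 173, 172, 157, 62, 84, 84, 84, 85, 78, 28, 38, 69, 88, 87, 113, 174, 174, 168, 131, 50, 40, 97, 174, 174, 174]
```

```bash
python3 - <<'E'
from h import *
Rc=Ro.from_euler('z',-.039).as_matrix()
for p in [[(189.6,20.5),(192.4,31.5)],[(192,20.5),(194.8,31.5)]]:
    a,b=[onz('wrist',uv,38)@Rc for uv in p];print(a,b,b[1]-a[1])
E
```

```text
[384.63002544 -25.50235778  38.        ] [390.32208645 -24.85106974  38.        ] 0.6512880419530305
[384.62159473 -24.08461122  38.        ] [390.31340728 -23.41372427  38.        ] 0.6708869514232063
```

>>> servo_tool --pt "0 0 0 0 -0.04 0 20" --pt "0 0 0 0 0 0 20" --pt "0 0 0 0 0 0 20" --pt "0 0 0 0 0 0 20" --pt "0 0 0 0 0 0 20" --pt "0 0 0 0 0 0 36" --pt "0 0 0 0 0 0 36" --pt "0 0 0 0 0 0 36" --pt "0 0 0 0 0 -0.15 36" --pt "0 0 0 0 0 -0.12 36" --pt "0 0 0 0 0 0 20" --pt "0 0 0 0 0 0 20" --pt "0 0 0 0 0 0 20" --pt "0 0 0 0 0 0 20" --pt "0 0 0 0 0 0 20"

```text
clock: 10.85
ee_pos: [474.6, 31.5, 291.3]
eef_rot: [[-0.989, 0.035, 0.143], [0.034, 0.999, -0.01], [-0.143, -0.005, -0.99]]
wrist_force: [-4.2, 3.5, 5.9]
finger_gap: 24.0
gripper_force: 29.7
```

```bash
python3 - <<'E'
from h import *
s=get_state();R=np.array(s['eef_rot']);L=155;g=np.array(s['ee_pos'])+L*R[:,2];print(g.round(1))
i,m=look('w6');gr=cv2.cvtColor(i,cv2.COLOR_BGR2GRAY)
u=proj('wrist',[[384.6,-25],[390.3,-25]] and [np.r_[Ro.from_euler('z',-.039).as_matrix()@[384.6,-25.5,38]]],m)[0];print(u)
r0=int(u[1]);c0=int(u[0])-12
for r in (r0-1,r0,r0+10,r0+12,r0+14):print(r,c0,gr[r,c0:c0+26].tolist())
Rc=Ro.from_euler('z',-.039).as_matrix();ax=g-Rc@[-63.8,4.5,0];print('axis',ax)
B=[ax+Rc@[-64*np.sin(a),64*np.cos(a),0] for a in np.linspace(1.5,.25,20)[1:]]
for r in path(tool(np.radians(42),np.radians(-25)),B,L=L):print(r)
E
```

```text
[496.7  29.9 137.9]
[200.34520347  28.34951059]
27 188 [171, 171, 171, 171, 171, 171, 171, 171, 172, 163, 121, 84, 85, 83, 78, 46, 31, 50, 88, 87, 112, 172, 173, 172, 174, 173]
28 188 [169, 169, 169, 169, 169, 169, 169, 170, 169, 165, 131, 87, 85, 70, 65, 44, 28, 49, 86, 86, 98, 142, 171, 171, 171, 171]
38 188 [168, 169, 170, 170, 170, 170, 168, 171, 170, 170, 156, 78, 72, 82, 119, 113, 92, 115, 169, 170, 170, 169, 169, 169, 169, 157]
40 188 [176, 176, 176, 175, 176, 175, 175, 176, 175, 176, 165, 110, 86, 85, 85, 77, 34, 55, 111, 136, 136, 136, 135, 145, 177, 176]
42 188 [175, 174, 175, 174, 175, 174, 175, 176, 176, 175, 170, 134, 86, 86, 86, 80, 52, 38, 64, 88, 89, 88, 88, 115, 177, 177]
axis [560.26013987  22.94884079 137.93045402]
[0.007, -0.031, -0.022, 0.14, 0.17, 0.0]
[0.007, -0.031, -0.022, 0.13, 0.17, 0.01]
[0.007, -0.031, -0.022, 0.12, 0.17, 0.01]
[0.007, -0.031, -0.022, 0.11, 0.16, 0.01]
[0.007, -0.031, -0.022, 0.1, 0.16, 0.01]
[0.007, -0.031, -0.022, 0.09, 0.15, 0.02]
[0.007, -0.031, -0.022, 0.08, 0.15, 0.02]
[0.007, -0.031, -0.022, 0.07, 0.14, 0.03]
[0.007, -0.031, -0.022, 0.06, 0.13, 0.03]
[0.007, -0.031, -0.022, 0.06, 0.12, 0.04]
[0.007, -0.031, -0.022, 0.05, 0.11, 0.04]
[0.007, -0.031, -0.022, 0.05, 0.1, 0.05]
[0.007, -0.031, -0.022, 0.04, 0.09, 0.05]
[0.007, -0.031, -0.022, 0.04, 0.08, 0.06]
[0.007, -0.031, -0.022, 0.04, 0.07, 0.07]
[0.007, -0.031, -0.022, 0.04, 0.06, 0.07]
[0.007, -0.031, -0.022, 0.04, 0.05, 0.08]
[0.007, -0.031, -0.022, 0.04, 0.04, 0.08]
[0.007, -0.031, -0.022, 0.05, 0.03, 0.09]
```

Pointer is within about 0.5 mm of the mark. Closing along the arc, first half.

>>> servo_tool --pt "0.007 -0.031 -0.022 0.14 0.17 0 20" --pt "0.007 -0.031 -0.022 0.13 0.17 0.01 20" --pt "0.007 -0.031 -0.022 0.12 0.17 0.01 20" --pt "0.007 -0.031 -0.022 0.11 0.16 0.01 20" --pt "0.007 -0.031 -0.022 0.1 0.16 0.01 20" --pt "0.007 -0.031 -0.022 0.09 0.15 0.02 20" --pt "0.007 -0.031 -0.022 0.08 0.15 0.02 20" --pt "0.007 -0.031 -0.022 0.07 0.14 0.03 20" --pt "0.007 -0.031 -0.022 0.06 0.13 0.03 20" --pt "0.007 -0.031 -0.022 0.06 0.12 0.04 20" --pt "0.007 -0.031 -0.022 0.05 0.11 0.04 20" --pt "0 0 0 0 0 0 20"

```text
clock: 12.1
ee_pos: [444.9, 76.9, 273.4]
eef_rot: [[-0.867, -0.169, 0.468], [-0.221, 0.974, -0.057], [-0.446, -0.153, -0.882]]
wrist_force: [-0.2, -0.0, -1.6]
finger_gap: 20.0
gripper_force: 0.7
```

```bash
python3 - <<'E'
from h import *
s=get_state();R=np.array(s['eef_rot']);L=155;g=np.array(s['ee_pos'])+L*R[:,2];print(g.round(1),s['joint_pos'])
i,m=look('w7');gr=cv2.cvtColor(i,cv2.COLOR_BGR2GRAY)
Rc=Ro.from_euler('z',-.039).as_matrix()
print(proj('wrist',[Rc@[384.6,-25.5,38],Rc@[390.3,-25.5,38]],m))
ax=np.array([560.3,22.9,137.9]);rel=Rc.T@(g-ax);print(rel,np.hypot(*rel[:2]),np.arctan2(-rel[0],rel[1]))
B=[ax+Rc@[-64*np.sin(a),64*np.cos(a),0] for a in np.linspace(.78,.2,10)[1:]]
for r in path(tool(np.radians(42),np.radians(-25)),B,L=L):print(r)
for n in ('top','scene'):
    t=viewer.get_image(n)[:,:,::-1];cv2.imwrite(f'pics/{n}7.png',t)
    print(n,proj(n,[Rc@[384.6,-25.5,38],Rc@[390.3,-25.5,38]]))
E
```

```text
[517.4  68.  136.8] [-0.32157037  0.37195723 -0.02968489  2.32162467  1.56136002  0.22522121
 -0.0768406 ]
[[ 149.37132698 -170.88564282]
 [ 151.87253935 -149.74934436]]
[-44.58000202  43.43830344  -1.14103085] 62.243576263837596 0.7983685853438541
[0.005, -0.027, -0.019, 0.02, 0.16, 0.0]
[0.005, -0.027, -0.019, 0.03, 0.09, 0.05]
[0.005, -0.027, -0.019, 0.02, 0.08, 0.06]
[0.005, -0.027, -0.019, 0.02, 0.07, 0.06]
[0.005, -0.027, -0.019, 0.02, 0.05, 0.07]
[0.005, -0.027, -0.019, 0.02, 0.04, 0.07]
[0.005, -0.027, -0.019, 0.03, 0.03, 0.08]
[0.005, -0.027, -0.019, 0.03, 0.02, 0.08]
[0.005, -0.027, -0.019, 0.03, 0.01, 0.09]
top [[328.70877569 225.13380914]
 [328.73714561 223.39106989]]
scene [[335.06215329 187.91149791]
 [333.51742048 188.06907268]]
```

View pics/w7.png

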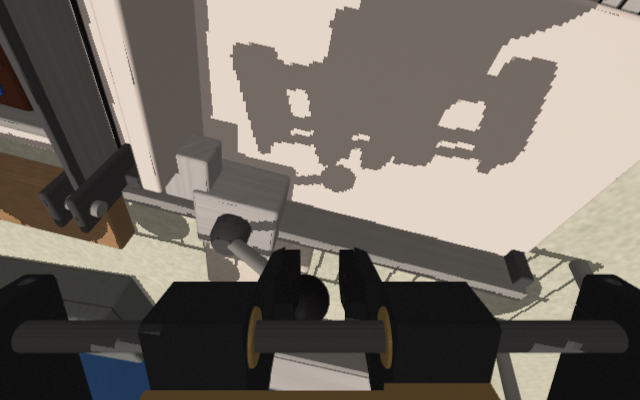

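The ball shows at about (312,298) behind the fingers, so the grip slipped off at the tips. I'll locate the ball and hub.

```bash
python3 - <<'E'
from h import *
i=cv2.imread('pics/w7.png');gr=cv2.cvtColor(i,cv2.COLOR_BGR2GRAY)
for r in range(268,330,6):print(r,gr[r,296:350:2].tolist())
m=viewer.camera_model('wrist')
Rc=Ro.from_euler('z',-.039).as_matrix()
b=onz('wrist',(312,298),137,m);h=onz('wrist',(230,230),101,m);print(b,h)
rel=Rc.T@(b-h);print(rel,np.hypot(*rel[:2]),np.arctan2(-rel[0],rel[1]))
s=get_state();R=np.array(s['eef_rot']);print('ball in tool',R.T@(b-np.array(s['ee_pos'])))
print('px of model ball at pred axis',[(a,proj('wrist',np.array([562.5,26,137])+Rc@[-64*np.sin(a),64*np.cos(a),0],m).round(1).tolist()) for a in (.6,.7,.8,.9)],proj('wrist',[562.5,26,101],m))
E
```

```text
268 [15, 13, 99, 196, 194, 180, 147, 197, 189, 174, 100, 174, 198, 195, 199, 201, 193, 188, 195, 196, 190, 172, 16, 17, 12, 15, 16]
274 [15, 12, 36, 67, 54, 57, 134, 151, 191, 96, 167, 190, 197, 193, 193, 200, 201, 195, 191, 196, 190, 85, 16, 11, 17, 13, 14]
280 [15, 12, 13, 9, 11, 11, 11, 10, 10, 9, 12, 10, 44, 97, 95, 96, 97, 110, 148, 141, 97, 145, 15, 14, 17, 14, 13]
286 [14, 10, 15, 12, 13, 12, 12, 11, 10, 12, 13, 9, 9, 11, 34, 161, 192, 193, 195, 198, 196, 183, 17, 13, 12, 13, 16]
292 [16, 12, 14, 15, 14, 16, 14, 16, 12, 12, 11, 10, 9, 8, 12, 10, 115, 194, 195, 196, 197, 199, 18, 19, 14, 15, 12]
298 [13, 13, 20, 21, 19, 19, 18, 16, 15, 15, 12, 13, 14, 12, 8, 13, 26, 199, 197, 193, 199, 202, 124, 20, 19, 15, 17]
304 [10, 24, 24, 23, 24, 23, 21, 19, 18, 17, 18, 18, 12, 15, 14, 13, 27, 201, 204, 203, 200, 198, 195, 77, 17, 15, 18]
310 [27, 29, 30, 29, 27, 23, 23, 19, 18, 21, 18, 15, 18, 13, 16, 24, 186, 204, 204, 202, 205, 207, 207, 206, 100, 14, 20]
316 [28, 34, 36, 34, 30, 24, 25, 21, 21, 21, 21, 19, 20, 17, 113, 198, 205, 203, 199, 199, 200, 202, 200, 200, 180, 20, 16]
322 [35, 35, 36, 37, 36, 36, 35, 35, 34, 34, 35, 34, 34, 36, 34, 35, 36, 36, 35, 36, 35, 35, 35, 35, 36, 36, 35]
328 [38, 39, 39, 41, 39, 39, 39, 38, 37, 37, 39, 38, 38, 40, 38, 38, 37, 38, 39, 39, 39, 39, 38, 39, 39, 37, 39]
[540.05536989  67.31184016 137.        ] [545.94983217   9.01927096 101.        ]
[-8.16281403 58.01841756 36.        ] 58.58983110392273 0.13977604200351532
ball in tool [-19.06044026  -4.30688331 165.49133444]
px of model ball at pred axis [(0.6, [[339.8, 293.1]]), (0.7, [[334.9, 286.5]]), (0.8, [[328.6, 279.8]]), (0.9, [[320.9, 273.0]])] [[255.77144778 250.95672963]]
```

```bash
python3 - <<'E'
from h import *
m=viewer.camera_model('wrist');Rc=Ro.from_euler('z',-.039).as_matrix();o=np.array([495.5,7,0])
C=lambda *p:(o+Rc@np.array(p,float)).tolist()
for n,p in dict(railend_f=C(83,240,66),railend_b=C(95,240,66),boardFL=C(-100,245,30),blk1=C(42,-11,81),hub=C(70,19,101),hub0=C(70,19,81)).items():print(n,proj('wrist',p,m).round().tolist(),proj('top',p).round(1).tolist(),proj('scene',p).round(1).tolist())
t=cv2.imread('pics/top7.png')[150:245,228:408];s=cv2.imread('pics/scene7.png')[160:280,260:360]
a=cv2.resize(t,(720,380),interpolation=cv2.INTER_CUBIC);w=cv2.imread('pics/w7.png')[160:330,170:350];w=cv2.resize(w,None,fx=1.25,fy=1.25);s=cv2.resize(s,None,fx=1.77,fy=1.77,interpolation=cv2.INTER_CUBIC)
f=np.zeros((600,720,3),np.uint8);f[:380]=a;f[380:380+min(212,220),:225]=w[:212];f[380:592,240:417]=s[:212,:177];cv2.imwrite('pics/comb.png',f)
E
```

```text
railend_f [[529.0, 294.0]] [[239.9, 163.3]] [[289.1, 270.6]]
railend_b [[519.0, 300.0]] [[240.1, 159.7]] [[285.5, 271.0]]
boardFL [[777.0, 50.0]] [[238.2, 220.3]] [[342.8, 268.4]]
blk1 [[218.0, 193.0]] [[317.5, 177.0]] [[294.1, 198.2]]
hub [[252.0, 253.0]] [[308.3, 167.2]] [[286.6, 205.0]]
hub0 [[260.0, 231.0]] [[308.3, 168.1]] [[287.0, 207.0]]
```

View pics/comb.png

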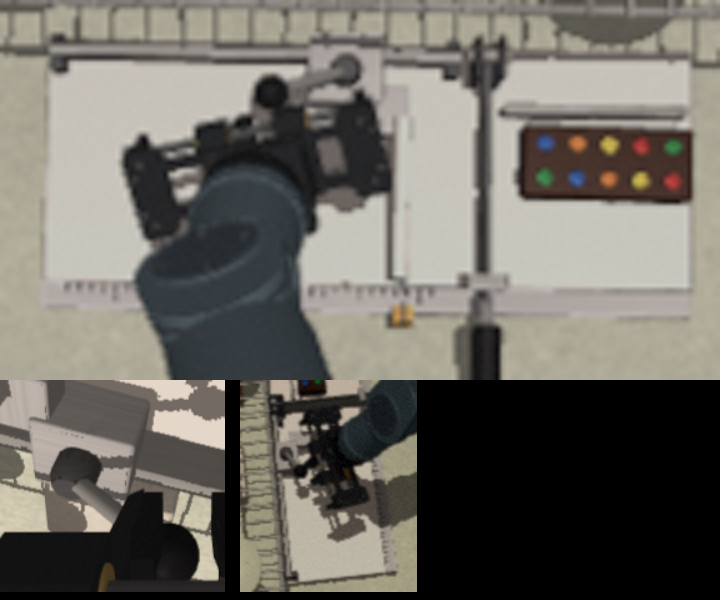

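Top view now: hub at (314.5,167.2), ball at (295.5,173), the plate's pointer end near col 327.8 and the clip at col 328.3. The ball has come free of the fingers with the lever part-way closed.

```bash
python3 - <<'E'
from h import *
Rc=Ro.from_euler('z',-.039).as_matrix()
i=cv2.imread('pics/top7.png')
b=onz('top',(295.5,173),137);h=onz('top',(314.5,167.2),101);print('top',b,h,'ang',(lambda r:(np.hypot(*r[:2]),np.arctan2(-r[0],r[1])))(Rc.T@(b-h)))
m=viewer.camera_model('wrist')
for uv in [(305,299),(309,299)]:
    b2=onz('wrist',uv,137,m);print('wrist',b2)
# two-view triangulation of ball & hub
def tri(l):
    A=np.zeros((3,3));v=np.zeros(3)
    for n,uv in l:
        c,d=ray(n,uv,m if n=='wrist' else None);d/=np.linalg.norm(d);P=np.eye(3)-np.outer(d,d);A+=P;v+=P@c
    return np.linalg.solve(A,v)
print('tri ball',tri([('top',(295.5,173)),('wrist',(306,299))]),'hub',tri([('top',(314.5,167.2)),('wrist',(230,228))]))
s=get_state();R=np.array(s['eef_rot']);print('ball in tool',R.T@(tri([('top',(295.5,173)),('wrist',(306,299))])-np.array(s['ee_pos'])))
g=cv2.cvtColor(i,cv2.COLOR_BGR2GRAY)
for r in range(216,232,2):print(r,g[r,318:338].tolist())
E
```

```text
top [543.3213794   63.39461623 137.        ] [565.80238258   3.73687292 101.        ] ang (np.float64(63.75297514533065), np.float64(0.39937666769365077))
wrist [542.89472259  63.82700249 137.        ]
wrist [541.89328523  65.92035382 137.        ]
tri ball [543.35520507  63.89188962 136.63573075] hub [568.2699265    2.57211335  83.25903184]
ball in tool [-21.01877658  -8.13410845 167.54922961]
216 [197, 196, 197, 197, 197, 197, 150, 86, 161, 198, 197, 182, 187, 196, 197, 197, 196, 197, 197, 198]
218 [197, 197, 197, 196, 197, 197, 150, 86, 164, 199, 198, 182, 186, 197, 197, 197, 197, 198, 197, 197]
220 [195, 196, 197, 197, 196, 197, 183, 172, 152, 134, 111, 146, 188, 198, 198, 197, 198, 198, 198, 198]
222 [143, 160, 131, 138, 156, 118, 133, 156, 124, 136, 123, 92, 135, 154, 117, 127, 149, 115, 130, 155]
224 [159, 172, 166, 167, 172, 165, 167, 171, 157, 161, 166, 154, 162, 169, 125, 141, 170, 155, 160, 168]
226 [173, 173, 174, 173, 173, 172, 173, 162, 155, 157, 122, 138, 165, 170, 158, 161, 170, 170, 170, 170]
228 [175, 172, 160, 153, 156, 157, 137, 104, 127, 147, 118, 129, 154, 140, 122, 123, 124, 123, 122, 131]
230 [169, 168, 167, 166, 170, 172, 132, 80, 110, 116, 86, 92, 108, 151, 171, 169, 167, 167, 169, 168]
```

>>> servo_tool --pt "0 0 0 0 0 -0.67 20" --pt "0 0 0 0 0 -0.67 20" --pt "0 0 0 0 0 -0.67 20" --pt "-0.02 0.085 0.06 0 -0.3 0 0" --pt "-0.02 0.085 0.06 0 -0.3 0 0" --pt "-0.02 0.085 0.06 0 -0.3 0 0" --pt "-0.02 0.085 0.06 0 -0.3 0 0" --pt "0 0 0 0 -0.3 0 0" --pt "0 0 0 0 0 0 0" --pt "0 0 0 0 0 0 0"

```text
clock: 13.25
ee_pos: [421.0, 38.7, 330.6]
eef_rot: [[-0.983, 0.012, 0.184], [0.007, 1.0, -0.024], [-0.184, -0.023, -0.983]]
wrist_force: [-0.6, -0.5, -0.0]
finger_gap: 0.4
gripper_force: 0.0
```

```bash
cat >> h.py <<'E'
Rc=Ro.from_euler('z',-.039).as_matrix()
def pm(i,m):
    """rectify the plane z=38 around the mark to 4 px/mm in cutter axes (col=+y to the right) and profile it"""
    xs=np.arange(375,404,.25);ys=np.arange(-40,-10,.25)
    P=np.array([[Rc@[x,y,38.] for y in ys] for x in xs]).reshape(-1,3)
    uv=proj('wrist',P,m).astype(np.float32).reshape(len(xs),len(ys),2)
    return xs,ys,cv2.remap(cv2.cvtColor(i,cv2.COLOR_BGR2GRAY),uv[...,0],uv[...,1],cv2.INTER_LINEAR),uv
E
python3 - <<'E'
from h import *
s=get_state();print(s['joint_pos'][3])
i,m=look('w8');xs,ys,q,uv=pm(i,m);print(uv[0,0],uv[-1,-1],uv.min((0,1)),uv.max((0,1)))
for x in (378,380,382,383,384,385,386,388,389,390,391,392,393,394,395):
    r=q[int((x-375)*4)];print(x,r[40:84:2].tolist())
E
```

```text
2.229045453090626
[206.58528  74.9692 ] [248.31876 114.12716] [206.58528  74.9692 ] [248.31876 114.12716]
378 [135, 135, 135, 135, 132, 122, 104, 90, 80, 80, 78, 71, 53, 42, 37, 68, 101, 136, 137, 137, 137, 138]
380 [126, 126, 124, 123, 123, 117, 105, 83, 79, 78, 77, 70, 59, 38, 43, 65, 95, 114, 119, 119, 120, 120]
382 [165, 165, 164, 164, 161, 154, 119, 89, 81, 79, 79, 73, 56, 31, 42, 59, 81, 87, 98, 121, 145, 165]
383 [160, 161, 161, 161, 157, 151, 123, 99, 80, 79, 78, 73, 52, 38, 50, 78, 107, 116, 125, 132, 152, 163]
384 [159, 159, 159, 160, 156, 143, 118, 96, 80, 79, 77, 74, 60, 67, 94, 129, 153, 159, 160, 160, 159, 160]
385 [162, 162, 162, 162, 160, 155, 149, 144, 142, 143, 143, 142, 142, 147, 153, 160, 163, 162, 163, 163, 162, 162]
386 [163, 163, 163, 163, 163, 164, 164, 164, 164, 163, 164, 163, 163, 163, 164, 164, 164, 163, 163, 164, 164, 163]
388 [161, 161, 162, 156, 138, 95, 75, 72, 110, 139, 163, 162, 162, 162, 162, 162, 163, 162, 162, 162, 162, 163]
389 [166, 166, 165, 156, 121, 64, 49, 52, 80, 111, 135, 134, 135, 135, 137, 139, 138, 137, 138, 142, 154, 167]
390 [168, 168, 166, 159, 125, 88, 69, 62, 65, 66, 62, 49, 49, 58, 79, 86, 85, 88, 97, 112, 148, 168]
391 [166, 167, 164, 160, 140, 116, 86, 81, 80, 77, 66, 50, 47, 58, 81, 94, 110, 140, 151, 155, 164, 166]
392 [164, 164, 164, 161, 151, 121, 81, 81, 79, 77, 64, 52, 46, 59, 81, 99, 127, 163, 165, 165, 165, 165]
393 [163, 163, 163, 159, 151, 110, 79, 80, 79, 78, 70, 57, 40, 59, 80, 100, 132, 162, 162, 162, 163, 162]
394 [161, 158, 154, 147, 135, 97, 79, 78, 79, 78, 73, 56, 40, 57, 78, 100, 131, 151, 153, 153, 151, 150]
395 [155, 153, 149, 143, 129, 100, 87, 79, 79, 77, 72, 54, 51, 72, 86, 98, 113, 129, 148, 146, 144, 145]
```

Pointer minus mark is about -0.5 mm, so the stop held and the lever stands near 0.40 rad, already biting. Next I push the ball home from the front with closed, tilted fingertips.

```bash
python3 - <<'E'
from h import *
Rt=tool(np.radians(40),0);plan(Rt,[500,65,138],166)
R=Rt;print('x+10',(R.T@[10,0,0]/30).round(3))
E
```

```text
turn [-0.009 -0.513  0.035]
shift/30 [2.13 0.97 1.06]
x+10 [-0.255  0.013  0.214]
```

>>> servo_tool --pt "0 -0.103 0.007 0 0 0 0" --pt "0 -0.103 0.007 0 0 0 0" --pt "0 -0.103 0.007 0 0 0 0" --pt "0 -0.103 0.007 0 0 0 0" --pt "0 -0.103 0.007 0 0 0 0" --pt "0 0 0 0.36 0.2 0.1 0" --pt "0 0 0 0.36 0.2 0.1 0" --pt "0 0 0 0.36 0.2 0.2 0" --pt "0 0 0 0.35 0.2 0.2 0" --pt "0 0 0 0.35 0.17 0.2 0" --pt "0 0 0 0.35 0 0.26 0" --pt "0 0 0 0 0 0 0"

```text
clock: 14.5
ee_pos: [392.6, 53.9, 266.7]
eef_rot: [[-0.895, 0.03, 0.444], [-0.009, 0.996, -0.085], [-0.445, -0.08, -0.892]]
wrist_force: [-0.4, -0.0, -0.7]
finger_gap: 0.6
gripper_force: 0.0
```

```bash
python3 - <<'E'
from h import *
s=get_state();R=np.array(s['eef_rot']);print(s['joint_pos'],np.array(s['ee_pos'])+166*R[:,2])
plan(None,[520,66,136],166);print('x+10',(R.T@[10,0,0]/30).round(3))
i,m=look('w9')
for p in ([543.3,63.6,137],[543.3-14,63.6,137]):print(proj('wrist',p,m))
g=cv2.cvtColor(i,cv2.COLOR_BGR2GRAY)
E
```

```text
[ 0.59947643  0.58156415 -1.10216714  2.39600891  1.63824879  0.72883449
 -0.22171216] [466.32119545  39.87609986 118.67735218]
shift/30 [-1.87  0.88  0.21]
x+10 [-0.298  0.01   0.148]
[[357.97301729 359.69067969]]
[[359.24646754 351.45721287]]
```

>>> servo_tool --pt "0 0 0 -0.37 0.18 0.04 0" --pt "0 0 0 -0.37 0.18 0.04 0" --pt "0 0 0 -0.37 0.18 0.04 0" --pt "0 0 0 -0.37 0.17 0.04 0" --pt "0 0 0 -0.37 0.17 0.04 0" --pt "0 0 0 0 0 0 0"

```text
clock: 15.15
ee_pos: [448.4, 80.8, 288.3]
eef_rot: [[-0.89, 0.03, 0.455], [-0.015, 0.995, -0.094], [-0.456, -0.091, -0.885]]
wrist_force: [-0.4, -0.3, -0.0]
finger_gap: 0.5
gripper_force: 0.0
```

```bash
python3 - <<'E'
from h import *
s=get_state();R=np.array(s['eef_rot']);t=np.array(s['ee_pos'])+166*R[:,2];print(s['joint_pos'],t)
for r in path(tool(np.radians(36),0),[t+(np.array([518,66,136])-t)*k/4 for k in (1,2,3,4)],L=166):print(r)
R=tool(np.radians(36),0);print('x+10',(R.T@[10,0,0]/30).round(3))
E
```

```text
[ 0.52755072  0.59568612 -1.07986508  2.25298287  1.51473065  0.76329046
 -0.07963806] [523.94295058  65.15908617 141.31111384]
[-0.018, -0.038, 0.014, 0.28, -0.09, 0.02]
[-0.018, -0.038, 0.014, 0.28, -0.09, 0.02]
[-0.018, -0.038, 0.014, 0.28, -0.09, 0.02]
[-0.018, -0.038, 0.014, 0.28, -0.09, 0.01]
x+10 [-0.269  0.013  0.196]
```

>>> servo_tool --pt "-0.018 -0.038 0.014 0.28 -0.09 0.02 0" --pt "-0.018 -0.038 0.014 0.28 -0.09 0.02 0" --pt "-0.018 -0.038 0.014 0.28 -0.09 0.02 0" --pt "-0.018 -0.038 0.014 0.28 -0.09 0.01 0" --pt "0 0 0 -0.13 0 0.1 0" --pt "0 0 0 -0.13 0 0.1 0" --pt "0 0 0 -0.13 0 0.1 0" --pt "0 0 0 -0.13 0 0.1 0" --pt "0 0 0 0 0 0 0"

```text
clock: 16.05
ee_pos: [438.3, 69.4, 268.6]
eef_rot: [[-0.811, 0.038, 0.584], [0.031, 0.999, -0.021], [-0.584, 0.001, -0.812]]
wrist_force: [-2.6, 4.4, 0.1]
finger_gap: 0.5
gripper_force: 1.6
```

```bash
python3 - <<'E'
from h import *
s=get_state();R=np.array(s['eef_rot']);t=np.array(s['ee_pos'])+166*R[:,2];print(s['joint_pos'],t)
print('x+10',(R.T@[10,0,0]/30).round(3))
i,m=look('w10');g=cv2.cvtColor(i,cv2.COLOR_BGR2GRAY)
ax=np.array([566,3.7,137])
for a in (0,.1,.2,.3,.4):
    u=proj('wrist',ax+Rc@[-64*np.sin(a),64*np.cos(a),0],m)[0];v=proj('top',ax+Rc@[-64*np.sin(a),64*np.cos(a),0])[0];print(a,u.round(),v.round(1))
tp=viewer.get_image('top');gt=cv2.cvtColor(tp,cv2.COLOR_RGB2GRAY)
for r in range(158,180,2):print(r,gt[r,284:322].tolist())
E
```

```text
[ 0.5692291   0.64678453 -1.07706435  2.34715755  1.91804267  0.75352282
 -0.44436824] [535.16027005  65.90874954 133.82933737]
x+10 [-0.27   0.013  0.195]
0 [325. 294.] [294.  164.9]
0.1 [325. 291.] [294. 167.]
0.2 [323. 286.] [294.3 169. ]
0.3 [321. 282.] [294.8 171. ]
0.4 [317. 278.] [295.4 173. ]
158 [175, 174, 172, 171, 171, 170, 131, 146, 170, 171, 171, 175, 175, 170, 146, 143, 166, 172, 171, 171, 171, 169, 163, 154, 126, 110, 143, 165, 168, 166, 166, 159, 166, 173, 148, 159, 174, 174]
160 [133, 132, 131, 132, 129, 124, 102, 122, 140, 140, 143, 144, 143, 143, 113, 120, 138, 150, 155, 154, 153, 118, 85, 85, 87, 88, 87, 87, 87, 88, 87, 88, 88, 88, 88, 87, 88, 88]
162 [135, 135, 135, 134, 134, 134, 134, 135, 135, 136, 134, 135, 135, 136, 136, 136, 135, 135, 136, 136, 136, 153, 168, 171, 171, 159, 163, 172, 173, 173, 173, 173, 174, 162, 154, 154, 154, 153]
164 [115, 115, 113, 111, 109, 110, 110, 112, 112, 108, 105, 107, 108, 111, 110, 108, 104, 105, 105, 105, 105, 145, 169, 173, 172, 173, 172, 144, 99, 84, 85, 81, 89, 121, 160, 177, 176, 177]
166 [176, 176, 176, 176, 175, 175, 138,
[... 519 characters left out ...]
, 204, 204, 204, 157, 100, 69, 29, 22, 25, 24, 20, 57, 95, 107, 108, 107, 107, 107, 98, 145, 174, 179, 180, 181, 182, 182, 167, 157, 161, 163, 175, 183, 183, 183, 184, 183]
174 [205, 204, 205, 204, 205, 157, 80, 42, 31, 27, 42, 38, 34, 39, 40, 90, 157, 180, 195, 204, 153, 138, 160, 164, 165, 166, 168, 172, 174, 176, 164, 165, 172, 174, 175, 175, 175, 176]
176 [165, 155, 170, 178, 178, 131, 56, 34, 31, 31, 28, 30, 30, 33, 32, 77, 172, 205, 205, 190, 142, 94, 83, 79, 80, 80, 76, 73, 73, 72, 74, 73, 75, 75, 74, 74, 133, 146]
178 [66, 33, 31, 33, 34, 32, 35, 33, 29, 29, 25, 27, 28, 30, 32, 31, 33, 32, 33, 34, 32, 165, 205, 205, 205, 206, 204, 205, 205, 205, 205, 204, 204, 205, 157, 100, 122, 96]
```

The ball centre has moved to top row ~169, so the lever is near 0.2 rad and the push works.

>>> servo_tool --pt "0 0 0 -0.09 0 0.065 0" --pt "0 0 0 -0.09 0 0.065 0" --pt "0 0 0 -0.09 0 0.065 0" --pt "0 0 0 -0.09 0 0.065 0" --pt "0 0 0 0 0 0 0"

```text
clock: 16.65
ee_pos: [451.4, 68.6, 268.6]
eef_rot: [[-0.811, 0.038, 0.584], [0.031, 0.999, -0.021], [-0.585, 0.001, -0.811]]
wrist_force: [-4.1, 4.0, 0.6]
finger_gap: 0.6
gripper_force: 2.1
```

```bash
cat >> h.py <<'E'
def ballrow():
    gt=cv2.cvtColor(viewer.get_image('top'),cv2.COLOR_RGB2GRAY)
    for r in range(158,176):print(r,gt[r,289:301].tolist())
E
python3 - <<'E'
from h import *
s=get_state();R=np.array(s['eef_rot']);print(np.array(s['ee_pos'])+166*R[:,2],s['joint_pos'][[2,3]] if hasattr(s['joint_pos'],'shape') else s['joint_pos'])
ballrow()
E
```

```text
[548.37630423  65.01947341 133.94055193] [-1.06346558  2.31871636]
158 [169, 131, 145, 171, 172, 170, 174, 174, 169, 145, 143, 166]
159 [168, 129, 145, 169, 170, 172, 175, 175, 173, 132, 146, 173]
160 [123, 102, 122, 133, 121, 115, 129, 141, 143, 114, 121, 138]
161 [84, 70, 73, 68, 50, 40, 60, 76, 90, 88, 88, 93]
162 [119, 76, 25, 23, 27, 29, 24, 26, 69, 118, 136, 135]
163 [123, 59, 26, 26, 33, 31, 29, 25, 48, 116, 139, 147]
164 [79, 30, 26, 29, 36, 33, 31, 27, 24, 89, 117, 127]
165 [50, 25, 26, 28, 33, 34, 30, 26, 24, 78, 113, 123]
166 [136, 65, 24, 25, 28, 29, 28, 26, 21, 81, 107, 112]
167 [157, 77, 30, 24, 27, 26, 23, 19, 76, 154, 179, 163]
168 [156, 98, 63, 22, 22, 24, 23, 43, 82, 127, 147, 140]
169 [127, 94, 59, 28, 25, 29, 27, 37, 55, 58, 76, 99]
170 [143, 83, 46, 31, 30, 30, 30, 29, 30, 34, 57, 95]
171 [153, 70, 37, 32, 31, 28, 26, 31, 29, 30, 62, 150]
172 [104, 49, 31, 33, 30, 27, 28, 30, 32, 32, 47, 128]
173 [46, 37, 31, 31, 27, 24, 27, 29, 31, 33, 33, 65]
174 [34, 33, 35, 33, 30, 26, 27, 28, 31, 35, 34, 32]
175 [38, 39, 64, 55, 31, 30, 31, 39, 39, 37, 38, 39]
```

>>> servo_tool --pt "0 0 0 -0.05 0 0.04 0" --pt "0 0 0 -0.05 0 0.04 0" --pt "0 0 0 0 0 0 0"

```text
clock: 17.0
ee_pos: [453.5, 68.7, 268.1]
eef_rot: [[-0.812, 0.036, 0.582], [0.03, 0.999, -0.021], [-0.583, 0.0, -0.813]]
wrist_force: [-14.8, 3.3, 10.3]
finger_gap: 0.5
gripper_force: 8.1
```

Force rose to 15 N, so the lever is on its home stop. Backing off, then a final check.

>>> servo_tool --pt "0 0 0 0.1 0 -0.1 0" --pt "0 0 0 0 0 -0.6 0" --pt "0 0 0 0 0 -0.6 0" --pt "0 0 0 0 0 -0.6 0" --pt "0 0.1 0 0 -0.3 -0.3 0" --pt "0 0.1 0 0 -0.3 0 0" --pt "0 0.1 0 0 -0.3 0 0" --pt "0 0.1 0 0 0 0 0" --pt "0 0 0 0 0 0 0" --pt "0 0 0 0 0 0 0"

```text
clock: 18.0
ee_pos: [414.3, 43.2, 319.0]
eef_rot: [[-0.969, 0.043, 0.245], [0.041, 0.999, -0.015], [-0.245, -0.004, -0.969]]
wrist_force: [0.4, 0.1, -0.4]
finger_gap: 0.5
gripper_force: 0.0
```

```bash
python3 - <<'E'
from h import *
ballrow()
i,m=look('w11');xs,ys,q,uv=pm(i,m);print(uv.min((0,1)),uv.max((0,1)))
for x in (380,382,383,384,385,386,388,390,391,392,393,394):
    print(x,q[int((x-375)*4)][40:84:2].tolist())
E
```

```text
158 [164, 127, 140, 165, 165, 165, 168, 170, 166, 140, 138, 160]
159 [163, 125, 140, 163, 164, 167, 168, 169, 167, 127, 141, 166]
160 [119, 98, 108, 115, 107, 107, 111, 125, 135, 110, 116, 133]
161 [79, 68, 60, 50, 31, 25, 35, 56, 79, 81, 85, 89]
162 [116, 74, 28, 25, 25, 25, 25, 25, 63, 115, 131, 130]
163 [118, 57, 24, 26, 33, 33, 29, 25, 46, 94, 127, 136]
164 [76, 32, 23, 29, 35, 35, 29, 27, 21, 74, 110, 121]
165 [53, 34, 22, 26, 28, 32, 29, 26, 23, 76, 109, 118]
166 [121, 42, 23, 24, 27, 25, 26, 25, 24, 86, 114, 113]
167 [148, 71, 37, 22, 24, 24, 22, 19, 103, 158, 176, 176]
168 [152, 96, 70, 43, 27, 19, 42, 63, 106, 136, 145, 144]
169 [122, 102, 97, 89, 88, 87, 91, 96, 100, 104, 104, 103]
170 [139, 103, 103, 103, 104, 103, 104, 104, 104, 103, 104, 103]
171 [152, 103, 103, 103, 103, 104, 103, 150, 174, 174, 175, 174]
172 [184, 139, 104, 104, 104, 104, 151, 189, 197, 199, 198, 197]
173 [199, 184, 175, 175, 175, 175, 189, 198, 197, 198, 198, 198]
174 [198, 199, 198, 198, 199, 199, 198, 198, 198, 198, 198, 198]
175 [198, 198, 198, 198, 198, 198, 198, 199, 198, 198, 198, 197]
[182.4490
[... 615 characters left out ...]
57, 158, 162, 165, 165, 165, 165, 165, 165, 165, 164, 164, 164, 164]
388 [164, 164, 164, 161, 153, 109, 67, 34, 69, 114, 164, 164, 164, 164, 165, 164, 163, 159, 157, 157, 158, 161]
390 [170, 170, 169, 165, 148, 119, 70, 57, 55, 55, 49, 43, 39, 55, 72, 83, 85, 86, 85, 101, 129, 168]
391 [166, 166, 165, 159, 140, 108, 76, 77, 76, 73, 63, 48, 37, 55, 72, 88, 100, 128, 151, 154, 162, 168]
392 [166, 166, 165, 160, 149, 102, 79, 79, 79, 76, 70, 42, 38, 51, 74, 93, 113, 153, 165, 165, 165, 165]
393 [163, 162, 162, 157, 139, 103, 87, 78, 77, 75, 65, 47, 42, 52, 74, 84, 103, 129, 152, 162, 161, 162]
394 [142, 142, 140, 135, 118, 99, 81, 78, 77, 74, 62, 50, 40, 56, 72, 83, 93, 111, 139, 143, 144, 144]
```

```bash
python3 -c "
from bench import order
print(order.job_done())"
```

```text
the job is handed in; nothing more can be done
None
```

I handed the job in at about 18 s: the stop is clamped with its pointer about 0.6 mm from the mark, the lever is on its home stop, and the arm is clear; my grip on the ball slipped once while closing, so I finished with a push. No verdict came back.

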